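# Open equal cooling gaps between relay modules on a rail with a spacer

### The job

The relay modules on the panel's rail need equal cooling gaps, each as wide as the blade of the wooden-handled spacer; the left module is fixed and the other two slide. Starting next to the left module, push the spacer nose first from the robot's side into the first gap, its straight side along the module already set, until its shoulder meets the module fronts; draw it out and do the same in the second gap without pushing the middle module back. Then lay the spacer flat on the bench clear of the panel, and leave the tools and the dish around the panel where they are.

Things in the scene. Friction and masses are not known exactly. Their poses are not given: they have to be found in the camera images.
- panel: Control panel, fixed on the bench: grey plate 165 x 330 x 3 mm (x -60 to +105, y -165 to +165 mm), a rail along it (top 10.5 mm above the bench) with three relay modules, a grey wiring duct 43 mm high on its far side (near face at x = +70 mm). Origin: on the bench under the rail's middle; x across the rail away from the robot, y along it to the left, z up.
- module_1_mid (a point): Left relay module, fixed, beside a grey end bracket. A module is a white box with a black cover on top: 80 mm across the rail (x), 45 along it (y), underside 12.5 and top 75 mm above the bench; above 52.5 mm only 52 mm deep. The point is its middle, 42.5 mm above the bench, 40 mm behind its near face, 22.5 mm from each side face. Axes as the panel's.
- module_2_mid (a point): The same point of the middle module, an equal box. It slides along the rail only (about 3 N of friction; it stays where left, cannot turn or lift). At the start its gap to the left module is 12 to 20 mm; a 30 mm gap is 75 mm between the two points.
- module_3_mid (a point): The same point of the right relay module, an equal box that slides likewise. At the start its gap to the middle module is 22 to 40 mm; once the middle module has been set, 12 to 22 mm remain.
- spacer_grip (a point): Middle of the spacer's upright wooden grip (58 mm long, 30 wide, 60 high; point 30 mm above the underside). The loose spacer (0.3 kg) lies flat on the bench left of the panel, nose away from the robot. Axes: x towards its nose, y left, z up. Ahead of the grip is a bare metal shoulder, a cross bar 62 mm wide, 40 high, whose front face is 42 mm ahead of this point.
- spacer_blade (a point): Centre of the straight part of the spacer's blade, 64.5 mm ahead of the grip's middle, 20 mm above the underside. The blade is 40 mm high and 85 long from the shoulder's front face. Over 45 mm it is 30 mm wide; then its right (-y) side tapers to a 6 mm nose at the left. The left (+y) side is straight all along, but for a 2.5 mm chamfer on the last 4 mm.
- spanner_10: Bystander: a small combination spanner, 153 mm long and 8 mm high, lying in front of the panel. Origin at its underside's middle.
- feeler_gauge: Bystander: a fanned feeler gauge, 94 mm long and 10 mm high, lying in front of the panel. Origin at its underside's middle.
- multimeter: Bystander: a yellow and black multimeter 130 x 68 x 41 mm lying to the right of the panel. Origin at its underside's middle.
- parts_dish: Bystander: a round steel dish of screws, 112 mm across and 33 mm high, at the front right. Origin at its underside's middle.
- spacer: The same spacer as a whole; origin on its underside at the shoulder's front face, in the blade's middle plane (42 mm ahead of the grip's middle); axes as at the grip.

How it is judged:
On the way, in this order (a step that is already met when the one before it is completed fails the run):
1. the spacer is pushed home in the gap between the left and the middle module and has opened it to its own width (y of module_2_mid in the frame of module_1_mid between -0.079 and -0.071 m and x of spacer_blade in the frame of module_1_mid above -0.028 m and y of spacer_blade in the frame of module_1_mid between -0.046 and -0.031 m), for 0.1 s.
2. the spacer is pushed home in the gap between the middle and the right module and has opened it to its own width (y of module_3_mid in the frame of module_2_mid between -0.079 and -0.071 m and x of spacer_blade in the frame of module_2_mid above -0.028 m and y of spacer_blade in the frame of module_2_mid between -0.046 and -0.031 m), for 0.1 s.
At the end, for the whole second after the job is handed in: Both gaps between neighbouring modules are 30 mm wide to within 4 mm (75 mm between their middles); the spacer lies flat on the bench top, released and at rest, touching nothing of the panel and clear of its plate (y of module_2_mid in the frame of module_1_mid between -0.079 and -0.071 m and y of module_3_mid in the frame of module_2_mid between -0.079 and -0.071 m and height (world z) of spacer_grip between 0.025 and 0.035 m and angle between spacer_grip's own z axis and vertical below 0.1 rad and contact force between spacer and panel below 0.05 N and linear speed of spacer below 0.02 m/s and (x of spacer_blade in the frame of panel below -0.115 m or y of spacer_blade in the frame of panel above 0.18 m or y of spacer_blade in the frame of panel below -0.18 m)).
It fails at once if a bystander (spanner, feeler gauge, multimeter, parts dish) is shifted by more than 40 mm (distance of any of spanner_10, feeler_gauge, multimeter, parts_dish from where it was at the start of the episode above 0.04 m).
It also fails if it takes over 58 s, if anything falls off the work surface, if the arm or the gripper's body presses on something with over 40 N, if the wrist force passes 120 N, or if a joint passes its speed limit or range.

### The arm

A 7-joint arm with a two-finger parallel gripper is mounted at the origin on a cart in front of the work surface, level with it; the furniture and walls round the work are solid. World frame = base frame: x ahead of the robot, y to its left, z up, the work surface at z = 0. Lengths are in m, angles in rad, forces in N, time in s.
With the tool pointing down it reaches from about 0.425 to 0.925 m from the base axis. Payload 6.8 kg.
Tool frame: the origin (TCP) lies on the front face of the gripper's body, between the roots of the fingers; the fingertips stand 73 mm ahead of it and the grasp point (between the pads) lies 54 mm ahead of it (env.nose_length is the distance from the TCP to the fingertips, in m); z points along the fingers, y is the line along which they close (so a half turn about z gives the same grasp; the last joint's range is limited). The gripper opens to 85 mm and grips with 20 to 120 N. Pads are 22 mm wide; open, the fingers measure 114 mm over their backs; the gripper's body (76 mm by 85 mm) begins 54 mm behind the grasp point. The pads swing forward as they close: fully open they stand 13 mm farther back than shut.
Start: joints at [1.138, 0.477, 0.022, 1.555, -0.011, 1.109, -0.083], TCP at [0.215, -0.64, 0.304] pointing down, gripper open.
Joint ranges: [-2.96, 2.96], [-0.34, 2.1], [-1.41, 1.46], [0.24, 2.44], [-1.37, 4.51], [0.17, 1.92], [-2.96, 2.96]. Speed limits (rad/s): [2.39, 2.39, 3.14, 3.14, 3.14, 3.14, 3.14].

### API

Orientations are given as a unit quaternion [w, x, y, z].
In Python, from cell import env, kin, camera, calibration, job gives the robot as it stands. The module is installed in compiled form; this text tells all that it offers. Calls block until the motion is done:
- env.reach(position, orientation): joint-space move of the TCP to a pose.
- env.movel(position, velocity=0.15, rot=None, stop_force=None): straight line of the TCP; rot=None keeps the orientation; velocity is the mean speed in m/s. With stop_force (N) it stops when the force on the tool has changed by that much, and returns True; else False.
- env.goto_joints(angles): joint-space move.
- env.grip(opening, f_grip=None): finger opening in m; f_grip is the grip in N (None keeps the last); returns when the fingers have stopped.
- env.dwell(seconds).
- kin.inverse_kinematics(position, orientation): joint angles nearest the present ones, or None.
- env.get_state(): the state.
- camera(name): name is "scene" or "side" or "wrist"; returns (picture, depth): 420x560x3 uint8, blue, green, red; 420x560 float32, m along the optical axis (not along the pixel's ray), 0 where there is no reading.
- calibration(name): a dict with "fx", "fy", "cx", "cy" (pixels), "rvec" (rotation vector, rad) and "tvec" (3), from world to camera coordinates, as OpenCV has them. Camera axes: x right, y down, z forward; pixel columns grow to the right and rows downward; lengths in m; the calibration is good to about 2 mm. The wrist camera is an equidistant fisheye: a pixel r from the principal point sees the ray r / f radians off the axis. A picture is of the moment at which its call begins: read the wrist's pose just before it. calibration takes no time and is no camera call; for the wrist camera it gives the pose at the moment of the call.
A pose or a line that the arm cannot do raises env.PlanningError and nothing moves.
- job.job_done(): hands the job in; it is judged then, once.
The state is a dict: "time": time; "qpos": joint angles; "joint_velocities": joint speeds; "joint_torque": joint torques, N m; "tcp_pos": TCP position; "orientation": TCP orientation; "force": force on the tool from outside, world axes, zero at the start; "torque": the same for the moment, N m; "opening": finger opening in m; "gripper_force": force on a finger pad.
Only numpy, scipy, OpenCV 4.12 (cv2) and the standard library are available. Lean on these libraries where they do the work, as an engineer would, in place of code of your own. Each camera call takes 0.05 s, during which the arm holds its last target. There are 200 camera calls.

## Working session

There is one attempt and no reset: what is moved stays moved. The work goes in short steps, each a Python script; the robot and the scene stay as the last script left them, time stands still between calls to the robot, and variables do not carry over. Pictures are saved under pics/ and viewed, at most 10 in all, crops included, and the job is handed in when it is done.

```bash
mkdir -p pics; cat > h.py <<'E'
from cell import env, kin, camera, calibration, job
import numpy as np, cv2
def cloud(name):
    c=calibration(name); im,d=camera(name)
    R=cv2.Rodrigues(np.array(c["rvec"],float))[0]; t=np.array(c["tvec"],float).ravel()
    v,u=np.mgrid[:d.shape[0],:d.shape[1]]
    if name=="wrist":
        x=(u-c["cx"])/c["fx"]; y=(v-c["cy"])/c["fy"]; r=np.hypot(x,y)+1e-9
        k=np.tan(np.minimum(r,1.5))/r; P=np.dstack([x*k*d,y*k*d,d])
    else: P=np.dstack([(u-c["cx"])/c["fx"]*d,(v-c["cy"])/c["fy"]*d,d])
    W=(P-t)@R
    W[d<=0]=np.nan
    return im,W
E
python3 - <<'E'
from h import *
for n in("scene","side"):
    im,W=cloud(n); cv2.imwrite(f"pics/{n}.png",im); np.save(n,W); cv2.imwrite(n+"_raw.png",im)
    c=calibration(n);R=cv2.Rodrigues(np.array(c["rvec"],float))[0];print(n,-R.T@np.ravel(c["tvec"]),R[2])
s=env.get_state();print(s["time"],s["orientation"],s["force"])
E
```

```text
scene [-0.20023029 -0.6965806   0.62095694] [ 0.63228793  0.61204083 -0.47499262]
side [ 0.21872467 -1.24388049  0.75266273] [ 0.21431385  0.85763015 -0.46748273]
0.1 [-8.14035454e-04  9.86839088e-01  1.61703152e-01 -2.07738252e-04] [-0.67374907 -0.15353999 -0.82206484]
```

View pics/scene.png

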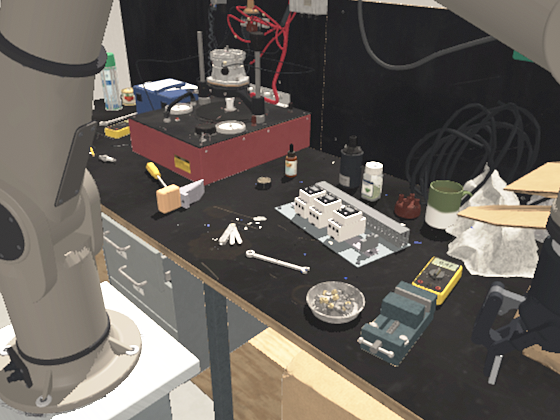

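View pics/side.png

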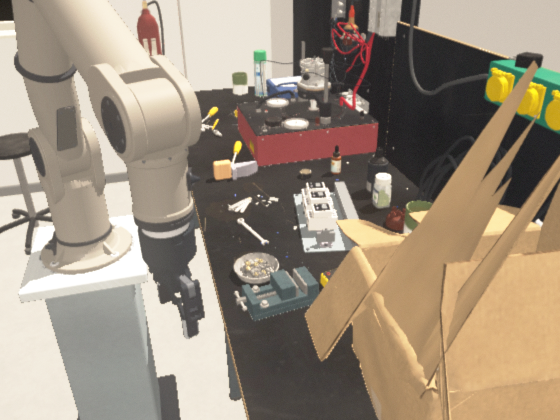

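The scene picture shows the panel with three white modules around (335,215), the spacer at (180,195) with its orange grip at (168,198) and metal blade at (192,188), the spanner at (278,262), the feeler at (232,235), the dish at (335,300) and the meter at (438,278). Next I'll get rough positions and move the wrist camera over them.

```bash
python3 - <<'E'
import numpy as np
W=np.load("scene.npy")
for n,(u,v) in dict(grip=(168,198),blade=(192,190),m1=(318,193),m2=(328,203),m3=(346,217),span=(278,262),feel=(232,235),dish=(335,300),meter=(438,278),plateL=(310,190),plateR=(382,255),plateN=(285,207)).items():
    print(n,np.nanmedian(W[v-2:v+3,u-2:u+3].reshape(-1,3),0).round(3))
from h import *
q=[0,1,0,0]
for p in ([.6,.05,.45],[.6,-.1,.45],[.55,.1,.5]):
    print(p,kin.inverse_kinematics(p,q))
c=calibration("wrist");R=cv2.Rodrigues(np.array(c["rvec"],float))[0];print(c,-R.T@np.ravel(c["tvec"]),R,env.get_state()["tcp_pos"])
E
```

```text
grip [0.415 0.32  0.041]
blade [0.493 0.322 0.036]
m1 [0.665 0.026 0.073]
m2 [ 0.637 -0.031  0.075]
m3 [ 0.614 -0.103  0.075]
span [ 0.445 -0.052  0.006]
feel [0.447 0.104 0.009]
dish [ 0.411 -0.24   0.026]
meter [ 0.604 -0.347  0.033]
plateL [0.654 0.045 0.077]
plateR [ 0.634 -0.196  0.005]
plateN [0.644 0.12  0.006]
[0.6, 0.05, 0.45] [ 0.26478727  0.3136257  -0.58946285  1.50782258  0.17580412  1.37344318
 -1.90740655]
[0.6, -0.1, 0.45] [ 0.30741535  0.28940297 -0.31680822  1.50729325  0.09105562  1.35941564
 -1.58698431]
[0.55, 0.1, 0.5] [ 0.35469348  0.24695485 -0.79735132  1.50962516  0.17692026  1.4593883
 -2.01792591]
{'fx': 325.19226210127806, 'fy': 325.19226210127806, 'cx': 282.97026565441433, 'cy': 205.99293532794096, 'rvec': array([-2.33489632,  1.67812774,  0.26805364]), 'tvec': array([-0.6732999 , -0.03933244,  0.38163503])} [ 0.29103257 -0.61322324  0.37387486] [[ 0.31850586 -0.94791914 -0.00182337]
 [-0.90131858 -0.30344241  0.30910761]
 [-0.29356231 -0.09680914 -0.95102532]] [ 0.21525944 -0.63930781  0.30300787]
```

```bash
python3 - <<'E'
from h import *
q0=env.get_state()["qpos"]
env.goto_joints([-.3,.2,0,1.5,0,1.4,1.3])
env.reach([.5,.12,.45],[0,0,1,0])
s=env.get_state();print(s["time"],s["qpos"],s["tcp_pos"],s["orientation"])
im,W=cloud("wrist"); cv2.imwrite("pics/w1.png",im); np.save("w1",W)
E
```

```text
3.6 [-0.33174053  0.10011238 -0.02687858  1.73100795  0.00299953  1.31027409
  1.21108983] [0.49981962 0.11955002 0.4500558 ] [ 1.47406075e-04  2.24963610e-04  9.99999962e-01 -5.80697689e-05]
```

View pics/w1.png

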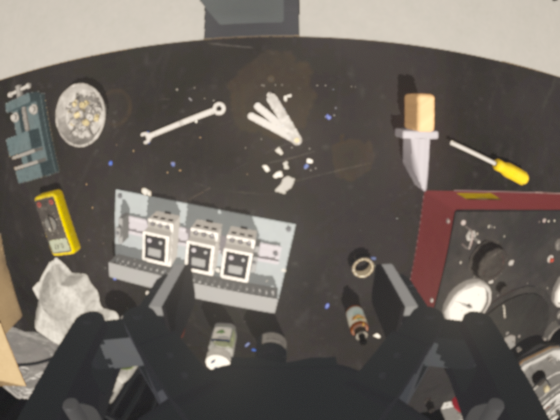

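The wrist view shows module tops at about (240,258), (203,252) and (157,243). The plate's near edge runs from (117,192) to (297,225). The spacer's grip is at (420,112), its shoulder at (417,135) and its nose at (422,188), close to the red box. The bystanders lie in front of the panel.

```bash
python3 - <<'E'
import numpy as np,cv2
W=np.load("w1.npy");im=cv2.imread("pics/w1.png")
hsv=cv2.cvtColor(im,cv2.COLOR_BGR2HSV);U,V=np.meshgrid(range(560),range(420))
box=lambda a,b,c,d:(U>a)&(U<b)&(V>c)&(V<d)
def rect(m,n):
    P=W[m][:,:2].astype(np.float32);P=P[np.isfinite(P).all(1)]
    (c,s,a)=cv2.minAreaRect(P*1000);print(n,len(P),np.round(c,1),np.round(s,1),round(a,2),"med z",np.nanmedian(W[m][:,2]).round(4),"mean",P.mean(0).round(4))
Z=W[...,2]
top=(Z>.066)&(Z<.085)&box(130,270,200,300)
n,l,st,ce=cv2.connectedComponentsWithStats(top.astype(np.uint8))
for i in range(1,n):
    if st[i,4]>60: print(st[i],ce[i]); rect(l==i,"top%d"%i)
rect((Z<.012)&(Z>-.006)&(hsv[...,2]>120)&box(105,305,188,260),"plate")
for k in range(60,76,3): pass
wood=(hsv[...,1]>70)&(hsv[...,2]>130)&box(395,440,85,132);rect(wood,"wood");rect(wood&(Z>.052),"woodtop")
met=(hsv[...,1]<60)&(hsv[...,2]>110)&box(390,442,124,195)
rect(met&(Z>.03)&(V<140),"shoulder top");rect(met&(Z>.03)&(V>142),"blade top")
for x in (.49,.5,.51,.52,.53,.54,.55,.56):
    b=met&(Z>.03)&(abs(W[...,0]-x)<.003)
    if b.any(): print(x,b.sum(),W[b][:,1].min().round(4),W[b][:,1].max().round(4),Z[b].mean().round(3))
b=met&(Z>.03);print("xmax",W[b][:,0].max())
E
```

```text
[142 230  29  35 809] [155.74907293 246.43510507]
top1 809 [637.3 -85.5] [46.1 53.1] 78.37 med z 0.0748 mean [ 0.6345 -0.0834]
[185 238  31  36 819] [199.73748474 255.57753358]
top2 819 [651.3 -12.6] [46.3 53.3] 79.15 med z 0.0749 mean [ 0.6483 -0.0103]
[220 246  33  36 871] [235.88748565 263.41216992]
top3 871 [663.9  45.9] [45. 54.] 78.21 med z 0.075 mean [0.6608 0.0468]
plate 5281 [623.9 -33.3] [140.2 348.7] 1.24 med z 0.0039 mean [ 0.6246 -0.0337]
wood 1050 [424.3 347.5] [63.1 60. ] 2.88 med z 0.0582 mean [0.4238 0.3286]
woodtop 630 [424.4 332.2] [55.6 29.4] 3.34 med z 0.0602 mean [0.4235 0.3308]
shoulder top 302 [460.5 334.7] [15.2 61.8] 5.71 med z 0.0407 mean [0.4608 0.3322]
blade top 730 [512.4 337.5] [77.8 31.7] 2.94 med z 0.0407 mean [0.5049 0.3374]
0.49 75 0.3208 0.3508 0.04
0.5 74 0.3211 0.3528 0.04
0.51 75 0.3216 0.3517 0.04
0.52 61 0.3258 0.3531 0.04
0.53 39 0.3336 0.3533 0.04
0.54 26 0.3416 0.3533 0.039
0.55 9 0.3469 0.3528 0.04
xmax 0.5507388337332838
```

```bash
cat >> h.py <<'E'
def Q(y): return [0,-np.sin(y/2),np.cos(y/2),0]
YAW=-.2; M1=np.array([.6639,.0459]); EX=np.array([np.cos(YAW),np.sin(YAW)]); EY=np.array([-EX[1],EX[0]])
def P(x,y,z): return [*(M1+EX*x+EY*y),z]   # in module_1 frame (xy)
def L():
    s=env.get_state(); d=np.array(s["tcp_pos"])[:2]-M1
    return round(s["time"],2),(np.array([d@EX,d@EY])*1000).round(2),np.array(s["tcp_pos"])[2].round(4),"F",(np.array(s["force"])).round(1),"open",round(float(s["opening"]),4)
E
python3 - <<'E'
from h import *
env.grip(.06)
env.reach([.4244,.332,.19],Q(.055))
env.movel([.4244,.332,.089],.12)
env.grip(.0,100); print(L())
env.movel([.4244,.332,.107],.1)
env.movel([.4244,.332,.20],.2); print(L())
env.reach(P(-.21,-.0385,.13),Q(YAW)); env.movel(P(-.205,-.0385,.107),.1)
print(L(),env.get_state()["qpos"])
im,W=cloud("wrist"); cv2.imwrite("pics/w2.png",im); np.save("w2",W)
E
```

```text
(6.7, array([-291.24,  233.27]), np.float64(0.09), 'F', array([-0.6,  0.5,  5.1]), 'open', 0.029)
(7.65, array([-291.98,  232.12]), np.float64(0.1989), 'F', array([-0.2, -0.6, -3.1]), 'open', 0.0288)
(9.16, array([-205.28,  -37.66]), np.float64(0.1067), 'F', array([-0.5, -0.3, -2.7]), 'open', 0.0288) [-0.18160186  0.44009244 -0.07582284  2.20530777  0.06676233  0.49916782
  1.06355637]
```

View pics/w2.png

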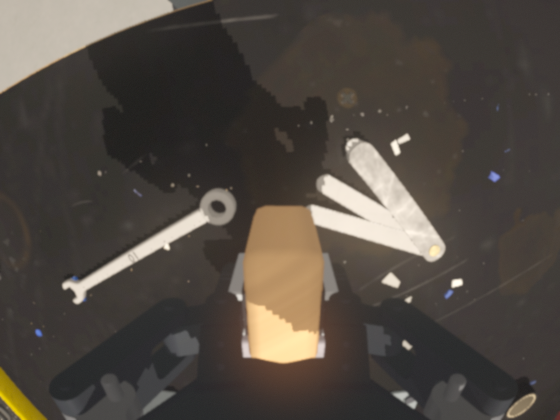

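The wrist view shows the grip held squarely between the pads at (283,280), but the blade is hidden. I'll check the blade's alignment with the scene and side cameras.

```bash
python3 - <<'E'
from h import *
im,W=cloud("scene"); 
for n in("scene","side"):
    im,W=cloud(n)
    D=W[...,:2]-M1; X=D@EX*1000; Y=D@EY*1000; Z=W[...,2]*1000
    for x in range(-165,-70,10):
        b=(abs(X-x)<5)&(Y>-90)&(Y<10)&(Z>25)&(Z<75)
        if b.sum()>1:
            t=b&(Z>np.nanmax(Z[b])-4)
            print(n,x,b.sum(),"Y",Y[b].min().round(1),Y[b].max().round(1),"Z",Z[b].min().round(1),Z[b].max().round(1))
    b=(X>-60)&(X<-25)&(Y>-160)&(Y<25)&(Z>20)&(Z<50);print("near face x", np.percentile(X[b],[2,10,50]).round(1) if b.any() else None)
    if n=="scene": cv2.imwrite("pics/s2.png",cv2.resize(im[150:290,180:400],None,fx=3.5,fy=3.5))
E
```

```text
scene -165 39 Y -70.2 -41.3 Z 27.2 62.4
scene -155 49 Y -55.2 -29.2 Z 26.7 62.2
scene -145 72 Y -54.6 -23.2 Z 27.5 61.5
scene -135 74 Y -55.3 -21.2 Z 25.0 62.9
scene -125 66 Y -55.0 -22.3 Z 25.1 61.4
scene -115 53 Y -51.8 -22.0 Z 26.7 61.2
scene -105 41 Y -45.9 -21.9 Z 25.3 61.4
scene -95 39 Y -39.4 -22.3 Z 25.1 62.6
scene -85 23 Y -32.7 -21.8 Z 26.5 61.4
scene -75 4 Y -26.6 -23.0 Z 50.4 57.6
near face x [-42.8 -41.8 -39.5]
side -165 64 Y -74.7 -10.0 Z 25.2 62.3
side -155 43 Y -56.7 -23.6 Z 27.3 60.6
side -145 56 Y -58.9 -23.7 Z 25.3 60.6
side -135 50 Y -59.0 -20.6 Z 25.6 61.7
side -125 51 Y -57.1 -23.9 Z 26.4 61.3
side -115 49 Y -56.4 -18.6 Z 26.2 60.6
side -105 42 Y -47.6 -22.2 Z 25.8 61.6
side -95 38 Y -44.2 -19.6 Z 26.9 61.7
side -85 39 Y -38.0 -23.0 Z 26.2 59.5
side -75 14 Y -31.3 -22.8 Z 25.2 59.4
near face x [-38.2 -38.  -35.2]
```

View pics/s2.png

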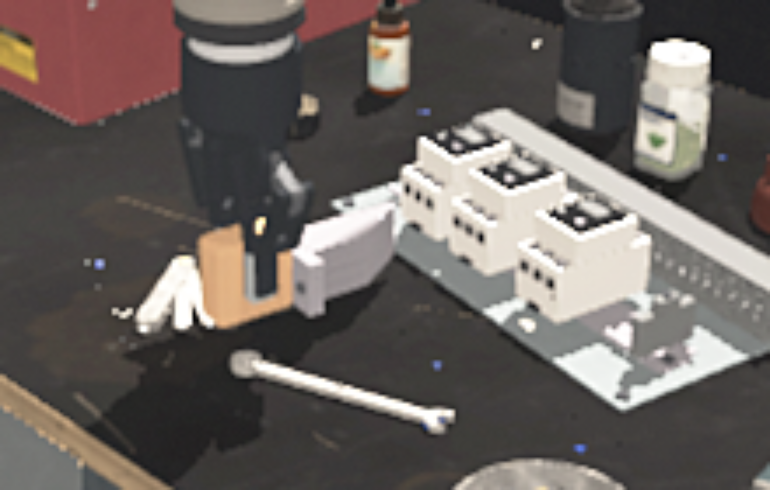

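The crop shows the blade level and aligned with the first gap; the nose is at about (395,215) and the gap at (445,215). I'll insert the nose a little and touch the left module to find its face.

```bash
python3 - <<'E'
from h import *
env.movel(P(-.205,-.0412,.105),.05); print(L())
r=env.movel(P(-.152,-.0412,.105),.06,stop_force=8); print(r,L())
r=env.movel(P(-.152,-.034,.105),.01,stop_force=3); print(r,L())
E
```

```text
(9.61, array([-205.09,  -41.55]), np.float64(0.105), 'F', array([ 0.4,  0.8, -3.8]), 'open', 0.0287)
False (10.64, array([-152.38,  -40.71]), np.float64(0.1049), 'F', array([ 0.1,  3.8, -4.2]), 'open', 0.0291)
True (11.02, array([-152.79,  -39.63]), np.float64(0.1044), 'F', array([-0.6, -0.6, -2.9]), 'open', 0.0291)
```

```bash
python3 - <<'E'
from h import *
for k in range(2):
    r=env.movel(P(-.1525,-.033,.105),.01,stop_force=4); print(r,L())
    env.dwell(.2); print(L())
E
```

```text
True (11.43, array([-154.29,  -37.95]), np.float64(0.1034), 'F', array([-0.5, -0.7, -3.5]), 'open', 0.0288)
(11.63, array([-155.02,  -38.08]), np.float64(0.1029), 'F', array([-0.1, -0.5, -3.4]), 'open', 0.0292)
True (11.99, array([-155.41,  -37.65]), np.float64(0.1028), 'F', array([-0. , -0.3, -3.3]), 'open', 0.029)
(12.19, array([-156.23,  -37.9 ]), np.float64(0.1022), 'F', array([-0.2,  0.3, -3.9]), 'open', 0.0292)
```

```bash
python3 - <<'E'
from h import *
env.movel(P(-.150,-.038,.105),.04); print(L())
r=env.movel(P(-.100,-.038,.105),.05,stop_force=30); print(r,L())
r=env.movel(P(-.074,-.038,.105),.03,stop_force=15); print(r,L())
env.dwell(.3); print(L())
for n in("scene","side"):
    im,W=cloud(n); D=W[...,:2]-M1; X=D@EX*1000; Y=D@EY*1000; Z=W[...,2]*1000
    b=(Z>70)&(Z<80)&(abs(X)<25)&(Y>-190)&(Y<40); print(n,np.histogram(Y[b],bins=np.arange(-185,35,4)))
    if n=="scene": cv2.imwrite("pics/s3.png",cv2.resize(im[150:290,220:440],None,fx=3.5,fy=3.5))
E
```

```text
(12.51, array([-149.57,  -37.9 ]), np.float64(0.1051), 'F', array([-0.5,  0.2, -2.4]), 'open', 0.0292)
False (13.66, array([-99.55, -37.88]), np.float64(0.1051), 'F', array([ 0.9,  0.7, -5.5]), 'open', 0.0288)
True (14.36, array([-80.13, -37.93]), np.float64(0.1041), 'F', array([ 0.6, -0.8, -1.6]), 'open', 0.029)
(14.66, array([-81.93, -37.89]), np.float64(0.1031), 'F', array([ 1.3, -0.1, -2.8]), 'open', 0.0288)
scene (array([ 0,  0,  0,  0,  0,  0, 12, 42, 22, 22, 19, 17, 16, 16, 16, 12, 14,
        8,  2,  0,  0, 24, 30, 21, 19, 16, 10, 16, 17, 15, 12, 11,  3,  2,
        0,  0,  0,  0,  0,  0, 17, 17,  7,  7,  5,  4,  8,  4,  8,  4,  4,
        0,  0,  0]), array([-185, -181, -177, -173, -169, -165, -161, -157, -153, -149, -145,
       -141, -137, -133, -129, -125, -121, -117, -113, -109, -105, -101,
        -97,  -93,  -89,  -85,  -81,  -77,  -73,  -69,  -65,  -61,  -57,
        -53,  -49,  -45,  -41,  -37,  -33,  -29,  -25,  -21,  -17,  -13,
         -9,   -5,   -1,    3,    7,   11,   15,   19,   23,   27,   31]))
side (array([ 0,  0,  0,  0,  0,  2, 17, 19, 20, 15, 20,  8, 13,  8, 12, 11,  6,
        5,  1,  0,  4, 16, 17, 12, 17, 11, 11, 12,  8, 12, 12,  5,  1,  1,
        0,  0,  0,  0,  0,  3, 19, 17, 14, 10,  9, 11,  7, 12,  8,  6,  7,
        3,  0,  0]), array([-185, -181, -177, -173, -169, -165, -161, -157, -153, -149, -145,
       -141, -137, -133, -129, -125, -121, -117, -113, -109, -105, -101,
        -97,  -93,  -89,  -85,  -81,  -77,  -73,  -69,  -65,  -61,  -57,
        -53,  -49,  -45,  -41,  -37,  -33,  -29,  -25,  -21,  -17,  -13,
         -9,   -5,   -1,    3,    7,   11,   15,   19,   23,   27,   31]))
```

View pics/s3.png

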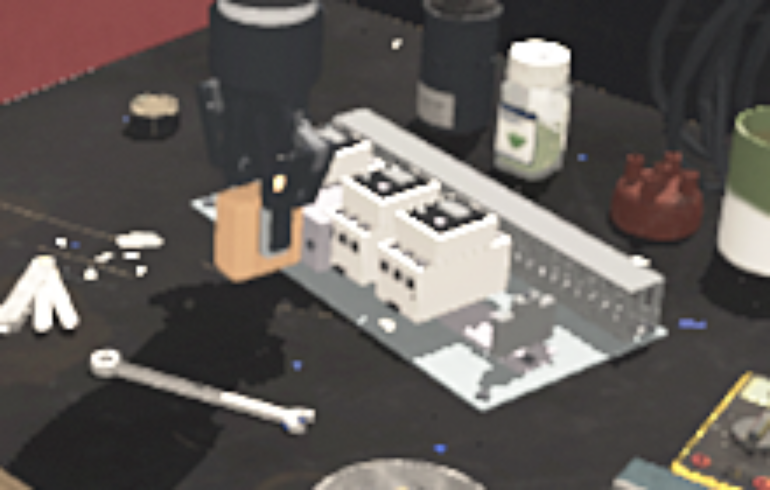

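The shoulder is home on the module fronts in the first gap, with 75–76 mm between the middles, and the right-hand gap is about 14 mm. Now I'll draw the spacer out and do the second gap with about 1 mm of clearance to the middle module.

```bash
python3 - <<'E'
from h import *
env.movel(P(-.150,-.038,.105),.06); env.movel(P(-.203,-.038,.105),.08); print(L())
env.movel(P(-.203,-.1142,.105),.1); env.dwell(.2); a=L(); print(a)
y=-.1142+(-.114-a[1][1]/1000)
env.movel(P(-.203,y,.105),.05); print(y,L())
r=env.movel(P(-.150,y,.105),.06,stop_force=20); print(r,L())
r=env.movel(P(-.100,y,.105),.05,stop_force=30); print(r,L())
r=env.movel(P(-.074,y,.105),.03,stop_force=15); print(r,L())
env.dwell(.3); print(L())
for n in("scene","side"):
    im,W=cloud(n); D=W[...,:2]-M1; X=D@EX*1000; Y=D@EY*1000; Z=W[...,2]*1000
    b=(Z>70)&(Z<80)&(abs(X)<25)&(Y>-190)&(Y<40); h,e=np.histogram(Y[b],bins=np.arange(-190,35,2)); print(n,[(int(k),int(v)) for v,k in zip(h,e)if v<4 or 1][:0], [int(k) for v,k in zip(h,e) if v>=3])
E
```

```text
(16.84, array([-202.31,  -37.82]), np.float64(0.1052), 'F', array([ 0. ,  0.2, -2.4]), 'open', 0.0289)
(17.95, array([-202.96, -113.46]), np.float64(0.105), 'F', array([ 0.6,  0.1, -3.6]), 'open', 0.0289)
-0.11474000000000001 (18.2, array([-203.01, -114.6 ]), np.float64(0.105), 'F', array([ 0.3,  0.1, -3.4]), 'open', 0.0292)
False (19.23, array([-150.27, -114.37]), np.float64(0.1049), 'F', array([ 0. ,  1.5, -4.3]), 'open', 0.0289)
False (20.38, array([ -99.63, -114.65]), np.float64(0.1051), 'F', array([ 1.6,  2.5, -5. ]), 'open', 0.029)
True (21.11, array([ -79.66, -114.6 ]), np.float64(0.1039), 'F', array([-1.5,  0.6, -4.7]), 'open', 0.029)
(21.41, array([ -80.46, -114.15]), np.float64(0.1037), 'F', array([-1.3,  0.4,  3.7]), 'open', 0.0292)
scene [] [-178, -176, -174, -172, -170, -168, -166, -164, -162, -160, -158, -156, -154, -152, -150, -148, -146, -144, -142, -140, -138, -136, -134, -132, -100, -98, -96, -94, -92, -90, -86, -84, -82, -80, -64]
side [] [-180, -178, -176, -174, -172, -170, -168, -166, -164, -162, -160, -158, -154, -152, -150, -148, -144, -142, -140, -102, -100, -98, -96, -94, -90, -88, -86, -84, -82, -80, -78, -76, -74, -72, -68, -66, -64, -62, -26, -22, -20, -18, -16, -14, -12, -10, -6, -4, 0, 2, 4, 6, 8, 10, 12, 14, 18]
```

```bash
python3 - <<'E'
from h import *
for n in("scene","side"):
    im,W=cloud(n); D=W[...,:2]-M1; X=D@EX*1000; Y=D@EY*1000; Z=W[...,2]*1000
    for lo,hi in((-190,-126),(-110,-50),(-40,30)):
        b=(Z>71)&(Z<80)&(abs(X)<27)&(Y>lo)&(Y<hi)
        if b.sum()>20: print(n,b.sum(),np.percentile(Y[b],[0,2,5,50,95,98,100]).round(1))
        b=(Z>16)&(Z<50)&(X>-30)&(X<25)&(Y>lo)&(Y<hi)   # right side face
        if b.sum()>20: print(n," side",b.sum(),np.percentile(Y[b],[5,25,50,75]).round(1))
E
```

```text
scene 236 [-176.9 -175.9 -175.  -158.8 -135.  -131.7 -129.3]
scene  side 217 [-177.3 -175.8 -175.  -174. ]
scene 68 [-99.9 -99.2 -98.1 -84.5 -60.  -57.7 -54.4]
side 161 [-178.7 -176.8 -175.8 -160.7 -137.2 -134.2 -133. ]
side  side 178 [-178.7 -176.4 -174.6 -172.8]
side 137 [-101.  -100.3  -98.7  -83.1  -59.9  -57.5  -55. ]
side 128 [-27.3 -26.3 -23.1  -7.8  17.2  20.4  25.1]
```

Both gaps are about 75.5 and 76.6 mm between middles. Now I'll withdraw and return the spacer to its original spot.

```bash
python3 - <<'E'
from h import *
env.movel(P(-.150,-.1148,.105),.06); env.movel(P(-.205,-.1148,.105),.08); print(L())
env.movel(P(-.205,-.1148,.20),.15)
env.reach([.4244,.335,.20],Q(.055))
env.movel([.4244,.335,.10],.12)
print(env.movel([.4244,.335,.0885],.02,stop_force=5),L())
env.grip(.06); print(L())
env.movel([.4244,.335,.2],.15)
env.reach([.5,.12,.45],[0,0,1,0]); print(L())
im,W=cloud("wrist"); cv2.imwrite("pics/w4.png",im)
Z=W[...,2];D=W[...,:2]-M1; X=D@EX; Y=D@EY
top=((Z>.066)&(Z<.085)&(abs(X)<.05)&(Y<.05)&(Y>-.22)).astype(np.uint8)
n,l,st,ce=cv2.connectedComponentsWithStats(top)
for i in range(1,n):
    if st[i,4]>100:
        c,s,a=cv2.minAreaRect((np.c_[X[l==i],Y[l==i]]*1000).astype(np.float32));print(np.round(c,1),np.round(s,1))
b=(abs(W[...,0]-.43)<.12)&(abs(W[...,1]-.335)<.04)&(Z>.02)
w=b&(Z>.05); print("grip",np.nanmedian(W[w],0).round(4)); w=b&(Z>.03)&(Z<.05)&(W[...,0]>.475); print("blade",np.nanmedian(W[w],0).round(4))
E
```

```text
(23.74, array([-204.24, -114.65]), np.float64(0.1052), 'F', array([ 1. , -0.6, -2.6]), 'open', 0.0289)
True (27.38, array([-292.33,  235.78]), np.float64(0.0898), 'F', array([-2.3, -0.5,  6.4]), 'open', 0.029)
(27.79, array([-292.89,  234.81]), np.float64(0.089), 'F', array([0. , 0.5, 0.4]), 'open', 0.0599)
(29.96, array([-176.09,   40.97]), np.float64(0.4486), 'F', array([ 0.9, -0.8,  0.3]), 'open', 0.06)
[   0.4 -152.2] [53.8 46.7]
[ -0.1 -75. ] [53.7 46.2]
[-0.4  0. ] [44.6 53.3]
grip [0.4241 0.3322 0.0602]
blade [0.5035 0.3409 0.0408]
```

View pics/w4.png

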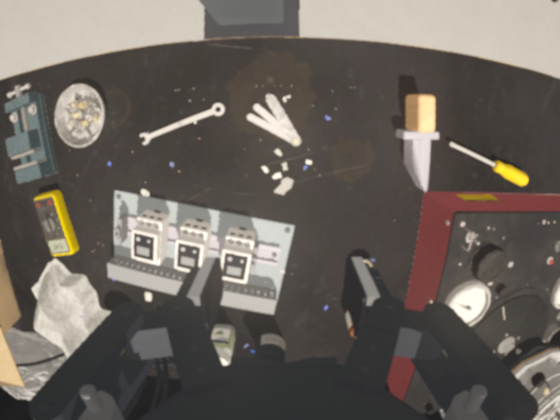

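The picture shows equal gaps, measured at 75.0 and 77.2 mm between middles. The spacer lies flat at (420,130) and the bystanders have not moved.

```bash
python3 -c "
from h import *
print(job.job_done())"
```

```text
the job is handed in; nothing more can be done
None
```

I handed the job in at about 30 s: the last measurement put the module middles 75.0 and 77.2 mm apart (75 ± 4 mm allowed), the spacer is flat at its starting spot clear of the panel, and the tools and dish looked unmoved; the hand-in gave no verdict.

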